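# Close the slide tray's tuck flap

## Robot

A 6-joint arm with a two-finger parallel gripper is mounted at the origin on the work surface; the furniture and walls round the work are solid. World frame = base frame: x ahead of the robot, y to its left, z up, the work surface at z = 0. Lengths are in m, angles in degrees, forces in N, time in s.
With the tool pointing down it reaches from about 0.275 to 0.75 m from the base axis. Payload 10.2 kg.
Tool frame: the origin (TCP) lies at the very end of the fingers, on their centre line; the grasp point (between the pads) lies 19 mm behind it; x points along the fingers, y is the direction in which the jaws open and shut, and the axes are right-handed (so a half turn about x gives the same grasp; the last joint's range is limited). The gripper opens to 85 mm and grips with 20 to 120 N. Pads are 22 mm wide; open, the fingers measure 114 mm over their backs; the gripper's body (76 mm by 85 mm) begins 54 mm behind the grasp point. The pads swing forward as they close: fully open they stand 13 mm farther back than shut.
Start: joints at [53.319, 17.928, 85.812, -0, 76.261, -12.8], TCP at [0.213, 0.48, 0.231] pointing down, gripper open.
Joint ranges: [-168.41, 168.41], [-55.51, 124.54], [10.69, 146.95], [-70.63, 250.63], [1, 178], [-165.06, 165.06]. Speed limits (degrees/s): [136.94, 136.94, 172.46, 180, 180, 180].

## Interface

Orientations are given as [roll, pitch, yaw] about the fixed x, y, z axes, in that order (R = Rz(yaw) Ry(pitch) Rx(roll)).
In Python, from station import telemetry, vision, sign_off, recognise, regions_of, tip_of gives the robot as it stands.
- The arm moves only by the tool apply_moves, never from a script. Its argument "moves" is a list of rows, each a list of 5 numbers: the shift along the world's x, y, z in mm, then the turn about the world's z in rad, then the closure, from 0 (fully open) to 1 (shut). A call has 1 to 10 rows; each row shifts and turns the pose as measured when the row begins; what a row does not reach is not made up. A row lasts 1/12 s, in which the tool goes at most 41.7 mm and 7.16 degrees, less where a joint would pass 70% of its speed; a pose out of reach is approached as far as the arm can. A call is refused whole if a number of a shift passes 41.7 or a number of a turn 0.125, either way. A call with a gripper value outside its range is refused whole. The fingers move at their own pace and stop on an object; "newtons" is the grip in N (left out, the last holds). Time passes only in rows, so rows that do not move let the fingers close. It gives the time, the measured TCP pose, the force and the opening at its end, in the units of the state.
- telemetry.get_obs(): the state, without advancing time (a new reading comes with each control period).
- vision.snapshot(name): name is "side" or "top"; returns a dict with "img" (420x560x3 uint8, red, green, blue), "z_map" (420x560 float32, m along the optical axis (not along the pixel's ray), 0 where there is no reading), "fx", "fy", "cx", "cy" (pixels), "k1" (the pictures are not rectified: a ray, as slopes to the right and down, at radius r is drawn at 1 + k1 r^2 times it, then the intrinsics apply), "extrinsics" (4x4, takes a point from world to camera coordinates). Camera axes: x right, y down, z forward; pixel columns grow to the right and rows downward; lengths in m; the calibration is good to about 2 mm. A picture is of the moment at which its call begins.
- sign_off(): hands the job in, once; it reports no verdict.
Trained networks look in the newest picture that a camera, given by its name, has taken for a name from the list of things; names that differ only in an ending like _2 or _b are one class to them, and where a whole thing is asked for, a point or a joint stands for the part that bears it (a point fixed in the world has none). Each returns a list of dicts, best first, with "score" (0 to 1); they miss things now and then, are a little off and sometimes report something else, mostly with a low value. They report only what shows in the picture. A call takes as long as a camera call.
- recognise(camera, label): "location" ([row, column] in pixels, amid what is visible of it).
- regions_of(camera, label): "pixels" (420x560 bool, what is visible of it) and "location" ([row, column] in pixels, amid what is visible of it).
- tip_of(camera, label): "location" ([row, column] in pixels: a listed point, or the origin of a listed thing).
The state is a dict: "clock": time; "joints": joint angles; "qd": joint speeds; "joint_efforts": joint torques, N m; "position": TCP position; "orientation": TCP orientation; "force": force on the tool from outside, world axes, zero at the start; "wrist_torque": the same for the moment, N m; "opening": opening from 0.0 (shut) to 1.0 (fully open).
Only numpy, scipy, OpenCV 4.12 (cv2) and the standard library are available. Lean on these libraries where they do the work, as an engineer would, in place of code of your own. Each camera call takes 0.05 s, during which the arm holds its last target.

## Task

Close the slide tray: with the fingertips push its standing flap over until it lies flat on the tray, then, keeping it pressed down, push it towards the lip (its raised rib gives purchase) so that the flap's edge is tucked well under the lip and the flap stays shut when you let go. Only push and press the outer face of the flap: do not pinch it, do not force it, and leave the pen, the small dropper bottle and the domed stick beside the tray where they are.

Things in the scene. Friction and masses are not known exactly. Their poses are not given: they have to be found in the camera images.
- holder: Grey slide tray, fixed: 114 mm along its x, 96 mm along y, walls 18 mm high. Origin: centre of its underside. +x points to the hinge side, -x to the lip side, z up. On each y side of the hinge end stands a slotted ear (x 21 to 53 mm, y 50 to 55 mm, 28 mm high) in which the hinge rod can slide. Three glass slides inside, at most 10 mm high, under where the flap comes to lie.
- lip_mid (a point): Middle of the top of the fixed retaining lip, a grey bar across the tray's -x end, holder x -57 to -44 mm. Underside 25.5 mm, top 29.5 mm above the table; from its inner edge an upturned lead-in reaches to about holder x -38.5 mm, 33 mm high. The end wall closes the space under it at holder x -53 mm.
- flap_rod (a joint): Slide of the flap's steel hinge rod (along holder y, 20.5 mm above the table) in m, 0 to 0.016 (slot end). At 0 the rod is at holder x +45 mm; grows towards the lip. About 2 N of friction; stays where left. Starts near 0, where the flap folds down with its edge 3 mm short of the lead-in; beyond 0.003 it would land on the lip. At 0.016 the edge is 7 mm under the flat of the lip.
- flap (a joint): Hinge angle of the flap about the rod, rad: 0 = flat on the tray (hard stop), 1.57 = upright, more = leaning back, away from the lip. A light spring pulls it to about 1.75, so a flap let go untucked rises again; holding it flat takes about 1 N at mid length.
- rib (a point): Middle of the top of the thumb rib on the flap's outer face (looks away from the lip while the flap stands, up when folded). The rib runs along holder y, 60 mm long, 5 mm thick, at 58 to 63 mm from the rod axis, 6 mm proud of the face. The face between rod and rib is flat and free to press on. The point's x axis points from the free edge to the rod, its z out of the outer face.
- flap_edge (a point): Middle of the flap's free edge, half-way through its thickness. The flap is a plate 5 mm thick (2.5 mm each side of the rod axis), 80 mm long from rod axis to free edge, 90 mm wide along holder y; its last 17 mm are a tongue 76 mm wide.
- flap_outer: The white outer plate of the flap with its rib; origin on the middle of the rod axis, x from the free edge to the rod, z out of the outer face.
- flap_lining: The thin brown lining on the flap's inner face; same origin and axes as the outer plate. Squeezing the flap means touching this and the outer plate at once.
- dome_stick_mid (a point): Centre of the loose grey domed stick, standing, 32 mm across and 58 mm high, beside the tray's -y side. To be left alone.
- dropper_mid (a point): Centre of the loose small dropper bottle, standing, 27 mm across and 60 mm high, beside the tray's -y side. To be left alone.
- marker_mid (a point): Centre of the loose marker pen, lying roughly along holder x beside the tray's +y side, 131 mm long, 12 mm thick. To be left alone.

How it is judged (in metres and radians):
At the end, for the whole second after the job is handed in: The flap lies shut (within 0.06 rad of flat) and at rest, its rod slid at least 11 mm towards the lip so that its edge is under the lip (edge no higher than 26 mm), held by the lip alone; the three bystanders are within 20 mm of where they stood (value of joint flap below 0.06 rad and value of joint flap_rod above 0.011 m and velocity of joint flap between -0.05 and 0.05 rad/s and z of flap_edge in the frame of holder below 0.026 m and not (distance of dome_stick_mid from where it was at the start of the episode above 0.02 m) and not (distance of dropper_mid from where it was at the start of the episode above 0.02 m) and not (distance of marker_mid from where it was at the start of the episode above 0.02 m)); the robot touches nothing.
It fails at once if the flap is pinched: the fingers press its outer face and its lining at once (over 1 N each) (contact force between the fingers and flap_outer above 1 N and contact force between the fingers and flap_lining above 1 N).
It fails at once if the flap or tray is forced (over 40 N) (contact force between the arm and holder above 40 N).
It fails at once if a bystander is moved, carried or lifted by more than 20 mm (distance of any of dome_stick_mid, dropper_mid, marker_mid from where it was at the start of the episode above 0.02 m).
It also fails if it takes over 35 s, if anything falls off the work surface, if the arm or the gripper's body presses on something with over 40 N, if the wrist force passes 120 N, or if a joint passes its speed limit or range.

## Working session

There is one attempt and no reset: what is moved stays moved. The work goes in short steps, Python scripts to look and compute and a tool call to move; the robot and the scene stay as the last step left them, time stands still between calls to the robot, and variables do not carry over. Pictures are saved under pics/ and viewed, and the job is handed in when it is done.

Besides the shell and the picture viewer there is one more tool, called after "Request:" as a command line: name --pt "numbers of a row" for each row, then --argument value for the rest. apply_moves: Moves the arm, as the interface text tells. Its arguments: {"type":"object","properties":{"moves":{"type":"array"},"newtons":{"type":"number"}},"required":["moves"]}

```bash
mkdir -p pics
cat > h.py <<'E'
import numpy as np,cv2
from station import telemetry, vision, sign_off, recognise, regions_of, tip_of
def snap(n,f):
    s=vision.snapshot(n); cv2.imwrite('pics/'+f,cv2.cvtColor(s['img'],cv2.COLOR_RGB2BGR)); return s
def ray(s,rc):
    K=np.array([[s['fx'],0,s['cx']],[0,s['fy'],s['cy']],[0,0,1.]])
    u=np.array([(rc[1]-s['cx'])/s['fx'],(rc[0]-s['cy'])/s['fy']]); v=u.copy()
    for _ in range(20): v=u/(1+s['k1']*(v@v))
    return np.array([v[0],v[1],1.])
def world(s,p): return (np.linalg.inv(s['extrinsics'])@np.append(p,1))[:3]
def at(s,rc,depth=None):
    if depth is None: depth=s['z_map'][int(round(rc[0])),int(round(rc[1]))]
    return world(s,ray(s,rc)*depth)
def atz(s,rc,z):
    c=world(s,np.zeros(3)); d=world(s,ray(s,rc))-c
    return c+d*(z-c[2])/d[2]
def proj(s,P):
    q=(s['extrinsics']@np.append(P,1))[:3]; v=q[:2]/q[2]; v=v*(1+s['k1']*(v@v))
    return np.array([s['cy']+s['fy']*v[1],s['cx']+s['fx']*v[0]])
E
python3 - <<'E'
from h import *
np.set_printoptions(precision=4,suppress=True)
print(telemetry.get_obs())
for c in ['top','side']:
    s=snap(c,c+'0.png')
    print(c,world(s,np.zeros(3)),s['extrinsics'][2,:3])
    for l in ['holder','lip_mid','rib','flap_edge','flap_outer','dome_stick_mid','dropper_mid','marker_mid']:
        r=tip_of(c,l)
        for x in r[:2]: print(l,x['score'],x['location'],at(s,x['location']))
E
```

```text
{'clock': 0.0, 'joints': array([ 53.3186,  17.9604,  85.8553,   0.0009,  76.2615, -12.8001]), 'qd': array([ 0.0406, -0.0107, -0.018 ,  0.0716,  0.049 , -0.0363]), 'joint_efforts': array([ -0.0003, -41.2261, -25.9748,  -0.0002,   0.0041,  -0.    ]), 'position': array([0.2124, 0.4798, 0.2307]), 'orientation': array([-103.4146,   89.9228, -127.2961]), 'force': array([-0.465 , -0.0109,  0.3978]), 'wrist_torque': array([0.027 , 0.0165, 0.0133]), 'opening': 1.003046554381652}
top [0.426  0.2761 0.8997] [ 0.1313 -0.0324 -0.9908]
holder 0.77 [241.8, 304.0] [0.485  0.2079 0.0087]
lip_mid 0.83 [211.5, 312.3] [0.5363 0.1932 0.0291]
rib 0.64 [286.9, 299.2] [0.4082 0.2245 0.0944]
rib 0.57 [267.6, 299.5] [0.4395 0.2188 0.0299]
flap_edge 0.41 [285.7, 299.9] [0.4101 0.2235 0.0966]
dome_stick_mid 0.68 [215.5, 247.9] [0.529 0.305 0.053]
dropper_mid 0.48 [250.1, 235.4] [0.4708 0.3265 0.0594]
marker_mid 0.64 [257.4, 352.0] [0.4553 0.1242 0.0113]
side [0.4979 1.0052 0.4922] [ 0.0372 -0.8538 -0.5193]
holder 0.72 [209.0, 304.6] [0.4823 0.2095 0.0093]
lip_mid 0.83 [192.4, 276.6] [0.532  0.1874 0.0291]
rib 0.59 [186.4, 350.6] [ 0.3938  0.1074 -0.0003]
flap_edge 0.52 [204.4, 327.6] [0.4434 0.2187 0.0249]
flap_edge 0.51 [166.4, 351.3] [0.4072 0.2099 0.0937]
flap_outer 0.55 [209.3, 330.7] [0.4409 0.2615 0.0412]
dome_stick_mid 0.78 [226.3, 267.2] [0.541  0.3226 0.0457]
dropper_mid 0.7 [236.4, 311.7] [0.473  0.3386 0.0396]
marker_mid 0.6 [187.0, 319.5] [0.4541 0.1296 0.0096]
```

View pics/top0.png

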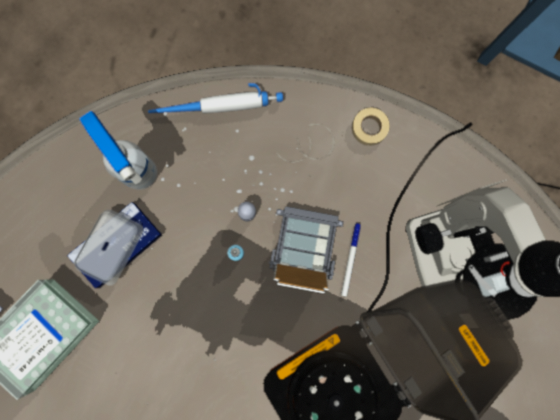

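View pics/side0.png

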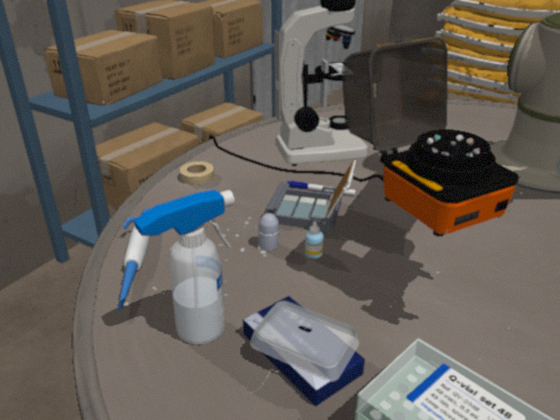

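The top view shows the tray at about pixels (242,304), with its lip at the top (211,312) and the flap standing at the bottom (285,299). A dark instrument lid stands to the lower right. I'll measure the tray pose and the obstacle heights next.

Run:
```python
from h import *
np.set_printoptions(precision=4,suppress=True)
from scipy.spatial.transform import Rotation as R
o=telemetry.get_obs(); print(R.from_euler('xyz',o['orientation'],degrees=True).as_matrix())
s=vision.snapshot('top'); im=s['img']
for l in ['holder','flap_outer','flap_lining','lip_mid']:
    for r in regions_of('top',l)[:1]:
        m=r['pixels']; rr,cc=np.nonzero(m); print(l,r['score'],m.sum(),rr.min(),rr.max(),cc.min(),cc.max())
        P=np.array([at(s,(a,b)) for a,b in zip(rr,cc)])
        np.save(l+'.npy',P); print(np.percentile(P,[2,50,98],axis=0))
        if l=='holder':
            for lo,hi in [(.005,.014),(.015,.021),(.024,.036)]:
                q=P[(P[:,2]>lo)&(P[:,2]<hi)]
                if len(q)>10: print(lo,len(q),cv2.minAreaRect((q[:,:2]*1000).astype(np.float32)))
# height map
H=np.full((35,45),np.nan)
for r in range(0,420,2):
    for c in range(0,560,2):
        if s['z_map'][r,c]>0:
            p=at(s,(r,c)); i=int((p[0]-.1)/.02); j=int((p[1]+.15)/.02)
            if 0<=i<30 and 0<=j<40: H[i,j]=np.nanmax([H[i,j],p[2]])
print('cols y from -.15 step .02; rows x from .1')
for i in range(2,26): print('%.2f'%(.1+.02*i),' '.join('%4d'%(1000*h) if h==h else '   .' for h in H[i,5:34]))
c=cv2.resize(im[190:310,220:380],None,fx=5,fy=5,interpolation=cv2.INTER_CUBIC); cv2.imwrite('pics/crop0.png',c[:,:,::-1])
```

```text
[[-0.      0.4048  0.9144]
 [ 0.      0.9144 -0.4048]
 [-1.      0.     -0.    ]]
holder 0.77 4432 207 291 270 342
[[0.408  0.1562 0.0021]
 [0.4707 0.2089 0.012 ]
 [0.5379 0.2614 0.0926]]
0.005 1925 ((486.67822265625, 208.46597290039062), (116.19032287597656, 103.35081481933594), 73.1314697265625)
0.015 239 ((476.02386474609375, 209.02975463867188), (105.71751403808594, 100.04524993896484), 77.38050079345703)
0.024 805 ((483.6532287597656, 204.62057495117188), (110.15160369873047, 109.38156127929688), 77.26234436035156)
flap_outer 0.54 26 277 289 274 325
[[0.4076 0.2146 0.0747]
 [0.416  0.2576 0.0884]
 [0.4247 0.2638 0.0956]]
flap_lining 0.76 908 265 289 276 326
[[0.4059 0.1784 0.0288]
 [0.4232 0.2187 0.0632]
 [0.4427 0.2575 0.0932]]
lip_mid 0.84 494 208 224 285 337
[[0.5149 0.1527 0.0268]
 [0.5277 0.1958 0.0303]
 [0.5416 0.2393 0.0343]]
cols y from -.15 step .02; rows x from .1
0.14    .    .    .    .    .    .    .    .    .    .    .    .    .    .    .    .    .    .    .    .    .    .    .    .    .    .    .    .    .
0.16    .    .    .    .    .    .    .    .    .    .    
[... 2691 characters left out ...]
   30   32   33   33   33   33    5    5   58   58    3    1    3    3    3    3    3   28   44   49
0.54  256  256    2    4    7    2    2    3    3    3    3    3    2   31   32    5    3   57   58    4    3    2    4    3    3    2    4   30   31
0.56    2    2    3    8    7    2    2    4    2    2    5    4    3    3    3    3    2    2    2    3    3    3    3    3    4  191  191   23    3
0.58    3    3    8   10    2    3    2    3    3    3    2    3    3    3    2    4    2    3    5    3    4    2    2    3    2  191  194  194  132
0.60    3    2    9    2    3    1    5    3    3    2    5    4    3    2    2    4    4    3    3    3    4    3    4    3    4  118  196  196  191
```

View pics/crop0.png

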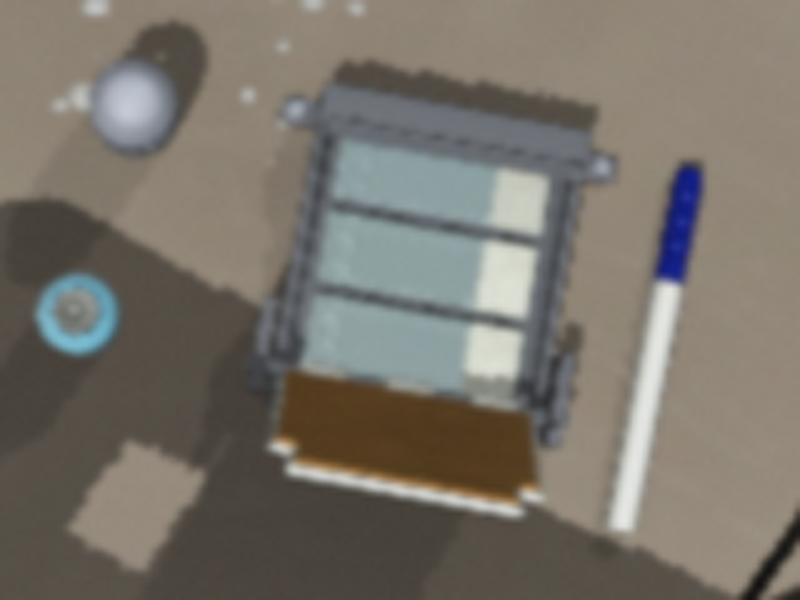

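Run:
```python
from h import *
np.set_printoptions(precision=4,suppress=True)
L=np.load('lip_mid.npy'); L=L[(L[:,2]>.026)&(L[:,2]<.037)]
print(cv2.minAreaRect((L[:,:2]*1000).astype(np.float32)),L.mean(0))
print('lip dir',np.degrees(np.arctan2(*np.linalg.svd(L[:,:2]-L[:,:2].mean(0))[2][0][::-1])))
F=np.load('flap_lining.npy'); F=F[F[:,2]>.03]
c=np.median(F,0)
for _ in range(5):
    n=np.linalg.svd(F-F.mean(0))[2][2]; d=(F-F.mean(0))@n; F=F[abs(d)<2.5*d.std()+.001]
n*=np.sign(n[0]); print('lining n',n,'az',np.degrees(np.arctan2(n[1],n[0])),'lean',np.degrees(np.arcsin(n[2])),F.mean(0),len(F))
P=np.load('holder.npy');P=P[(P[:,2]<.04)&(P[:,2]>.004)]
for a in range(-20,-5,1):
    d=np.array([np.cos(np.radians(a)),np.sin(np.radians(a))]);e=np.array([-d[1],d[0]])
    u=P[:,:2]@d;v=P[:,:2]@e
    pu=np.percentile(u,[1,99]);pv=np.percentile(v,[1,99]); print(a,np.ptp(pu)*1000,np.ptp(pv)*1000,d*pu.mean()+e*pv.mean())
```

```text
((527.5358276367188, 196.1354217529297), (93.17090606689453, 17.97953987121582), 79.2366943359375) [0.5278 0.1955 0.0304]
lip dir -101.40742468491095
lining n [ 0.8921 -0.1903  0.4097] az -12.043963339548675 lean 24.185830238505513 [0.4231 0.2189 0.0635] 882
-20 109.7093950468232 108.53324267067154 [0.4829 0.2033]
-19 108.80513394097474 107.10143065209843 [0.4831 0.2033]
-18 107.81836749503016 105.84863110833426 [0.4832 0.2032]
-17 106.9313493287804 104.79992347328555 [0.4835 0.2034]
-16 106.18977895073756 104.26930468096229 [0.4838 0.2036]
-15 105.62411261871574 104.04040196736125 [0.484  0.2038]
-14 105.31181356552793 104.10422507988787 [0.4842 0.2043]
-13 104.99064485187637 104.06306593700721 [0.4845 0.2047]
-12 105.03894632142685 103.90180439018954 [0.4846 0.2052]
-11 105.20770591700685 103.85843082821172 [0.4847 0.2056]
-10 105.51595739948976 103.58638470157105 [0.4847 0.2062]
-9 106.07063361140622 103.34910843380443 [0.4847 0.2068]
-8 106.69062817750708 103.34850644749291 [0.4847 0.2071]
-7 107.39743464106056 103.6612726290424 [0.4846 0.2073]
-6 108.31403961415798 104.11460836082372 [0.4845 0.2076]
```

Request:
apply_moves --pt "18 -30 0 0.026 1" --pt "18 -30 0 0.026 1" --pt "18 -30 0 0.026 1" --pt "18 -30 0 0.026 1" --pt "18 -30 0 0.026 1" --pt "18 -30 0 0.026 1" --pt "18 -30 0 0.026 1" --pt "18 -30 0 0.026 1" --newtons 30

```text
clock: 1.82
position: [0.3571, 0.2336, 0.2312]
orientation: [75.6, 89.9, 64.7]
force: [-0.0, 1.4, -0.4]
opening: 0.003
```

Request:
apply_moves --pt "3 -1 -35 0 1" --pt "3 -1 -35 0 1" --pt "3 -1 -35 0 1" --pt "3 -1 -30 0 1" --pt "0 0 -20 0 1" --pt "0 0 0 0 1"

```text
clock: 2.32
position: [0.3744, 0.2229, 0.0732]
orientation: [29.0, 89.3, 17.7]
force: [-0.2, 0.5, 1.0]
opening: -0.003
```

Run:
```python
from h import *
print(telemetry.get_obs()['position'],telemetry.get_obs()['force'])
for c in ['side','top']:
    s=snap(c,c+'1.png')
    cv2.imwrite('pics/%s1c.png'%c,cv2.resize(s['img'][120:280,220:420] if c=='side' else s['img'][190:310,220:380],None,fx=4,fy=4,interpolation=cv2.INTER_CUBIC)[:,:,::-1])
```

```text
[0.37438445 0.22289868 0.07323035] [-0.21124835  0.49831739  0.97417993]
```

View pics/side1c.png

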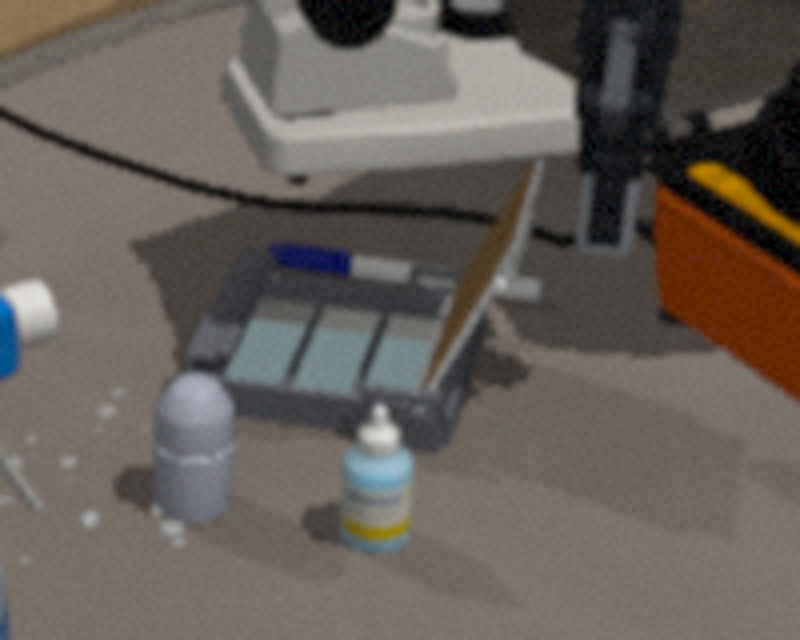

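Request:
apply_moves --pt "12 0 -4 0 1" --pt "12 -1 -3 0 1" --pt "12 -1 -1 0 1" --pt "7 -1 0 0 1" --pt "0 0 0 0 1"

```text
clock: 2.83
position: [0.4243, 0.2224, 0.077]
orientation: [27.3, 88.2, 16.1]
force: [-0.1, -0.8, -0.2]
opening: -0.001
```

Request:
apply_moves --pt "0 0 -5 0 1" --pt "0 0 0 0 1"

```text
clock: 3.0
position: [0.4248, 0.2228, 0.0735]
orientation: [27.2, 88.1, 16.0]
force: [0.4, 0.4, -1.0]
opening: -0.001
```

Run:
```python
from h import *
o=telemetry.get_obs();print(o['position'],o['force'],o['joints'],o['qd'])
for c in ['side']:
    s=snap(c,c+'2.png')
    cv2.imwrite('pics/%s2c.png'%c,cv2.resize(s['img'][120:280,220:420] if c=='side' else s['img'][190:310,220:380],None,fx=4,fy=4,interpolation=cv2.INTER_CUBIC)[:,:,::-1])
o=telemetry.get_obs();print(o['position'],o['force'],o['joints'],o['qd'])
```

```text
[0.42475476 0.22283035 0.07353277] [ 0.35809711  0.42283481 -1.03160575] [ 13.60523826  22.69795936 105.71236388   0.10664713  49.64820811
 -65.27629612] [ 0.39518232 -1.99821305 -0.72309623  0.03864728  1.37048759  0.14797169]
[0.42491662 0.22293841 0.07394074] [-0.36527898  0.0328333   0.85655526] [ 13.61212451  22.6629769  105.68767101   0.10984936  49.67305161
 -65.27419745] [-0.02271514 -0.05013254 -0.06461117  0.02733963  0.13443343 -0.07040312]
```

View pics/side2c.png

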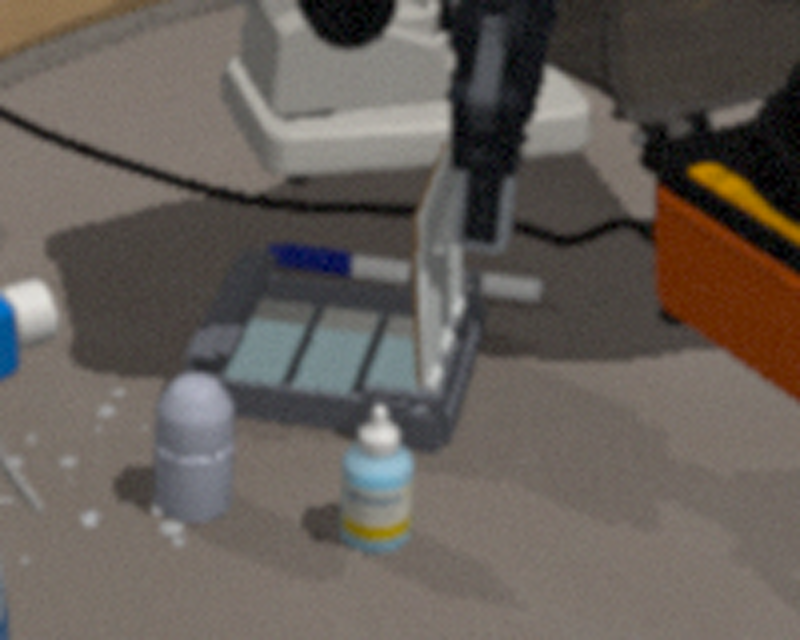

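Request:
apply_moves --pt "0 0 -8 0 1" --pt "0 0 -8 0 1" --pt "5 -3 -4 0 1" --pt "5 -3 -4 0 1" --pt "0 0 0 0 1"

```text
clock: 3.47
position: [0.4342, 0.2168, 0.0475]
orientation: [27.6, 88.1, 16.5]
force: [0.2, 0.3, -0.5]
opening: 0.003
```

Request:
apply_moves --pt "5 -1 3 0 1" --pt "5 -1 3 0 1" --pt "5 -1 0 0 1" --pt "0 0 0 0 1"

```text
clock: 3.8
position: [0.4507, 0.213, 0.0537]
orientation: [27.9, 88.2, 16.8]
force: [-0.3, 0.0, 0.7]
opening: -0.001
```

Run:
```python
from h import *
o=telemetry.get_obs();print(o['position'],o['force'])
s=snap('side','side3.png')
cv2.imwrite('pics/side3c.png',cv2.resize(s['img'][120:280,220:420],None,fx=4,fy=4,interpolation=cv2.INTER_CUBIC)[:,:,::-1])
```

```text
[0.45073497 0.213029   0.0537017 ] [-0.28303824  0.02583929  0.65755177]
```

View pics/side3c.png

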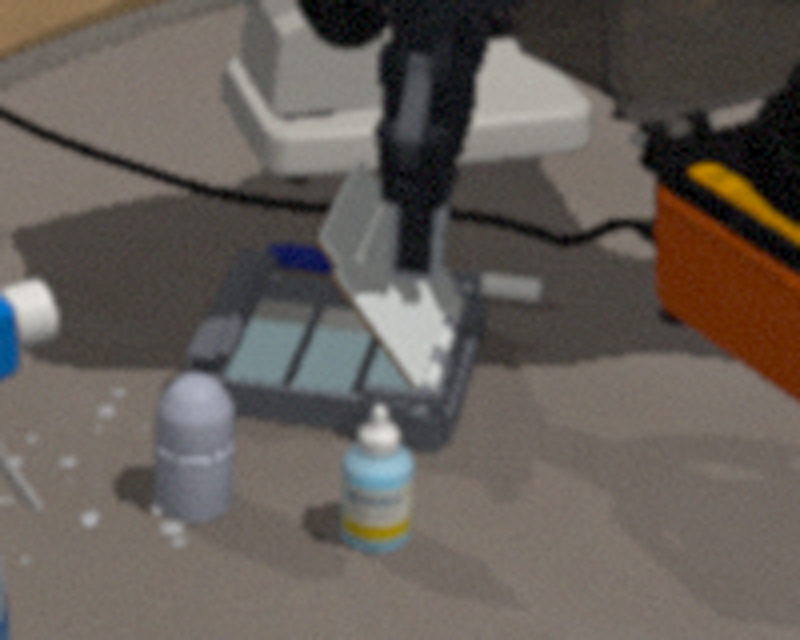

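The flap is folded to about 50°, and the finger bears on its face below the rib. I'll continue along the arc.

Request:
apply_moves --pt "4 -1 -4 0 1" --pt "4 -1 -4 0 1" --pt "3 -1 -4 0 1" --pt "2 0 -4 0 1" --pt "0 0 0 0 1"

```text
clock: 4.27
position: [0.4651, 0.21, 0.0365]
orientation: [27.7, 88.1, 16.6]
force: [-0.1, -0.4, 0.6]
opening: -0.004
```

Request:
apply_moves --pt "1 0 -3 0 1" --pt "0 0 -3 0 1" --pt "0 0 -2 0 1" --pt "0 0 0 0 1"

```text
clock: 4.6
position: [0.4669, 0.2099, 0.0276]
orientation: [26.8, 88.0, 15.7]
force: [0.4, -0.3, 0.9]
opening: -0.002
```

Run:
```python
from h import *
o=telemetry.get_obs();print(o['position'],o['force'])
for c in ['side','top']:
    s=snap(c,c+'4.png')
    cv2.imwrite('pics/%s4c.png'%c,cv2.resize(s['img'][150:270,240:380] if c=='side' else s['img'][190:310,220:380],None,fx=5,fy=5,interpolation=cv2.INTER_CUBIC)[:,:,::-1])
```

```text
[0.46692442 0.20986476 0.02764279] [ 0.35541152 -0.27289775  0.91139566]
```

View pics/side4c.png

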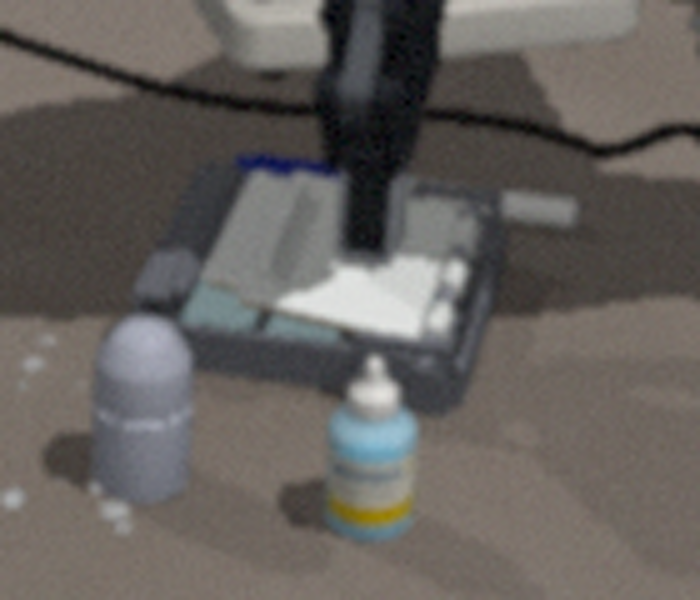

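View pics/top4c.png

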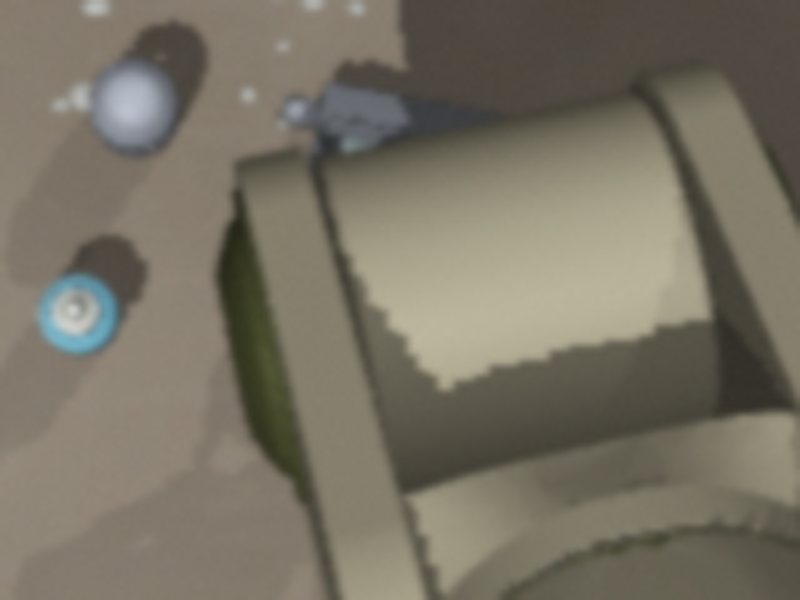

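Request:
apply_moves --pt "0 0 -3 0 1" --pt "0 0 -2 0 1" --pt "0 0 0 0 1"

```text
clock: 4.95
position: [0.4673, 0.21, 0.0232]
orientation: [26.4, 87.9, 15.3]
force: [0.7, -1.4, 3.9]
opening: 0.002
```

Request:
apply_moves --pt "0 0 -1 0 1" --pt "0 0 -1 0 1" --pt "0 0 0 0 1"

```text
clock: 5.2
position: [0.4681, 0.2099, 0.0232]
orientation: [25.1, 87.8, 14.0]
force: [-2.6, -1.5, 3.1]
opening: 0.003
```

Run:
```python
from h import *
o=telemetry.get_obs();print(o['position'],o['force'])
for c in ['side']:
    s=snap(c,c+'5.png')
    cv2.imwrite('pics/%s5c.png'%c,cv2.resize(s['img'][150:270,240:380] if c=='side' else s['img'][190:310,220:380],None,fx=5,fy=5,interpolation=cv2.INTER_CUBIC)[:,:,::-1])
```

```text
[0.46806884 0.20988594 0.02319002] [-2.64561867 -1.51645047  3.06099698]
```

View pics/side5c.png

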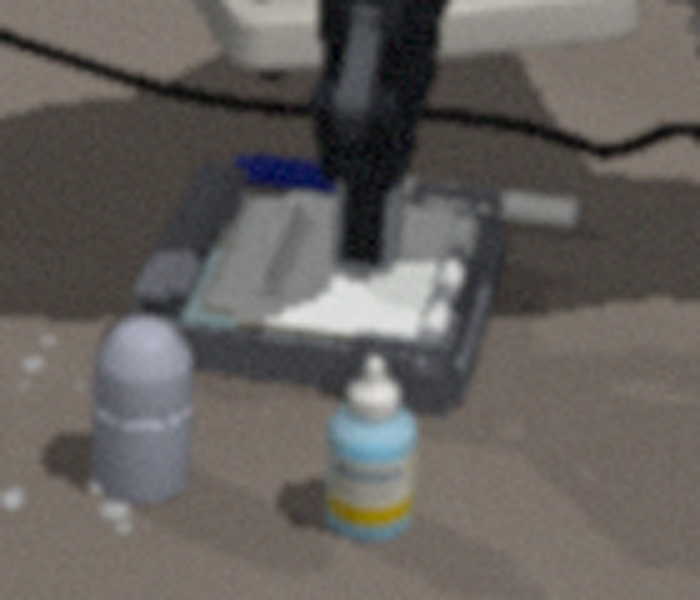

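Request:
apply_moves --pt "3 -0.6 -1 0 1" --pt "3 -0.6 -1 0 1" --pt "3 -0.6 -1 0 1" --pt "0 0 -1 0 1"

```text
clock: 5.58
position: [0.4786, 0.2077, 0.0228]
orientation: [22.9, 87.6, 11.9]
force: [-1.6, -2.7, 13.3]
opening: 0.001
```

Request:
apply_moves --pt "3 -0.6 0 0 1" --pt "3 -0.6 0 0 1" --pt "2 -0.4 -0.5 0 1"

```text
clock: 5.83
position: [0.4863, 0.2061, 0.0229]
orientation: [23.1, 87.7, 12.1]
force: [-1.4, -0.1, 7.1]
opening: -0.003
```

Request:
apply_moves --pt "3 -0.6 -0.5 0 1" --pt "3 -0.6 -0.5 0 1" --pt "0 0 -0.5 0 1"

```text
clock: 6.08
position: [0.4905, 0.2056, 0.0224]
orientation: [26.0, 88.0, 15.0]
force: [-1.4, -1.9, 13.1]
opening: 0.001
```

Run:
```python
from h import *
o=telemetry.get_obs();print(o['position'],o['force'])
for c in ['side']:
    s=snap(c,c+'6.png')
    cv2.imwrite('pics/%s6c.png'%c,cv2.resize(s['img'][150:270,240:380] if c=='side' else s['img'][190:310,220:380],None,fx=5,fy=5,interpolation=cv2.INTER_CUBIC)[:,:,::-1])
```

```text
[0.49048827 0.2055617  0.02241306] [-1.40388046 -1.91476827 13.14302395]
```

View pics/side6c.png

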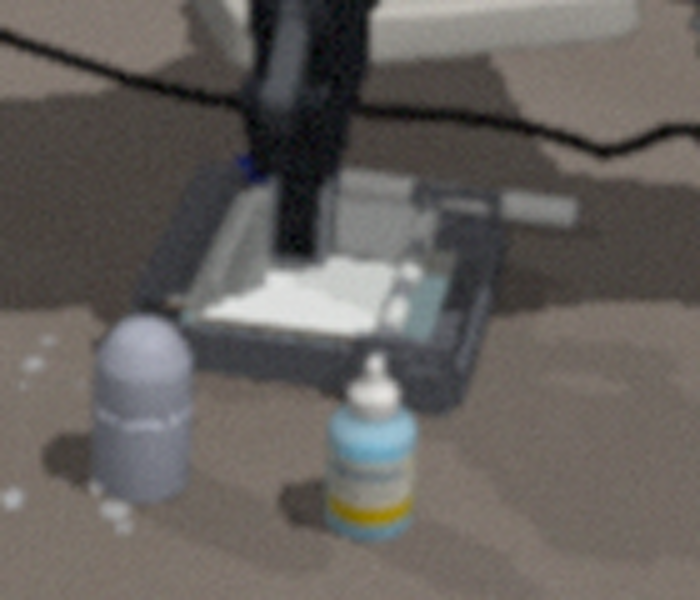

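The rod has slid visibly and the edge is entering under the lip. I'll keep sliding until it stops.

Request:
apply_moves --pt "2.5 -0.5 -0.3 0 1" --pt "2.5 -0.5 -0.3 0 1" --pt "0 0 -0.3 0 1"

```text
clock: 6.38
position: [0.4938, 0.2051, 0.0226]
orientation: [28.4, 88.3, 17.4]
force: [-0.8, -1.8, 8.2]
opening: 0.001
```

Request:
apply_moves --pt "2.5 -0.5 -0.3 0 1" --pt "2.5 -0.5 -0.3 0 1" --pt "2 -0.4 -0.3 0 1"

```text
clock: 6.63
position: [0.4983, 0.2045, 0.0223]
orientation: [34.0, 88.6, 23.1]
force: [-7.5, 1.1, 12.2]
opening: 0.003
```

Request:
apply_moves --pt "2 -0.4 -0.2 0 1" --pt "2 -0.4 -0.2 0 1"

```text
clock: 6.8
position: [0.4998, 0.2043, 0.0221]
orientation: [43.4, 89.0, 32.5]
force: [-12.4, 1.2, 10.9]
opening: 0.004
```

Run:
```python
from h import *
o=telemetry.get_obs();print(o['position'],o['force'])
for c in ['side']:
    s=snap(c,c+'7.png')
    cv2.imwrite('pics/%s7c.png'%c,cv2.resize(s['img'][150:270,240:380] if c=='side' else s['img'][190:310,220:380],None,fx=5,fy=5,interpolation=cv2.INTER_CUBIC)[:,:,::-1])
o=telemetry.get_obs();print(o['position'],o['force'])
```

```text
[0.49983522 0.20425265 0.02207564] [-12.38172165   1.2405779   10.94719033]
[0.49979955 0.20426338 0.02202913] [-8.77212306  1.94296862 12.74209499]
```

View pics/side7c.png

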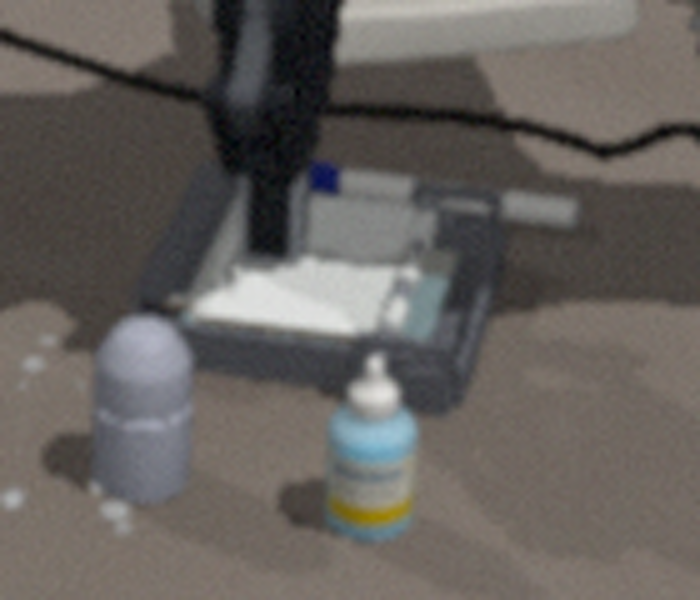

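Request:
apply_moves --pt "2 -0.4 0.2 0 1" --pt "2 -0.4 0 0 1" --pt "1 -0.2 0 0 1"

```text
clock: 7.1
position: [0.4997, 0.2044, 0.0221]
orientation: [93.2, 89.4, 82.4]
force: [-5.1, 0.1, 9.3]
opening: -0.002
```

The finger has stopped advancing, so the rod is at its slot end. I'll lift straight up and check.

Request:
apply_moves --pt "0 0 3 0 1" --pt "0 0 5 0 1" --pt "0 0 15 0 1" --pt "0 0 35 0 1" --pt "0 0 35 0 1" --pt "0 0 35 0 1" --pt "-20 25 25 0 1" --pt "-20 30 10 0 1" --pt "-20 30 0 0 1" --pt "-20 30 0 0 1"

```text
clock: 7.93
position: [0.4176, 0.3181, 0.1921]
orientation: [107.6, 89.4, 96.2]
force: [1.0, 0.5, -0.1]
opening: -0.001
```

Request:
apply_moves --pt "-20 30 0 0 1" --pt "-20 30 0 0 1" --pt "-20 30 0 0 1" --pt "-20 30 0 0 1" --pt "0 0 0 0 1"

```text
clock: 8.35
position: [0.3295, 0.4471, 0.1935]
orientation: [99.2, 89.2, 87.9]
force: [-0.4, -0.2, -0.6]
opening: -0.002
```

Run:
```python
from h import *
np.set_printoptions(precision=4,suppress=True)
o=telemetry.get_obs();print(o['position'],o['force'])
for c in ['side','top']:
    s=snap(c,c+'8.png')
    for l in ['lip_mid','rib','flap_edge','flap_outer','dome_stick_mid','dropper_mid','marker_mid']:
        for x in tip_of(c,l)[:1]: print(c,l,x['score'],x['location'],at(s,x['location']))
    cv2.imwrite('pics/%s8c.png'%c,cv2.resize(s['img'][150:270,240:380] if c=='side' else s['img'][190:310,220:380],None,fx=5,fy=5,interpolation=cv2.INTER_CUBIC)[:,:,::-1])
```

```text
[0.3295 0.4471 0.1935] [-0.3523 -0.2448 -0.6158]
side lip_mid 0.67 [195.9, 278.3] [0.5285 0.1998 0.0292]
side rib 0.93 [195.1, 288.5] [0.5108 0.1997 0.0311]
side flap_edge 0.73 [194.7, 275.6] [0.5335 0.1953 0.0289]
side flap_outer 0.91 [204.6, 320.2] [0.4562 0.2221 0.0263]
side dome_stick_mid 0.9 [225.6, 264.5] [0.5451 0.3229 0.0471]
side dropper_mid 0.81 [238.5, 311.0] [0.4741 0.343  0.0387]
side marker_mid 0.68 [189.3, 320.8] [0.4516 0.1335 0.0069]
top lip_mid 0.72 [211.5, 311.8] [0.5361 0.1942 0.0306]
top rib 0.94 [226.7, 308.6] [0.5103 0.2002 0.024 ]
top flap_edge 0.9 [215.4, 312.7] [0.5294 0.1927 0.0292]
top flap_outer 0.82 [256.5, 298.6] [0.4588 0.2193 0.023 ]
top dome_stick_mid 0.55 [213.2, 246.9] [0.5326 0.3065 0.0559]
top dropper_mid 0.7 [250.1, 234.0] [0.471  0.329  0.0566]
top marker_mid 0.78 [257.6, 353.8] [0.4549 0.1206 0.0087]
```

View pics/side8c.png

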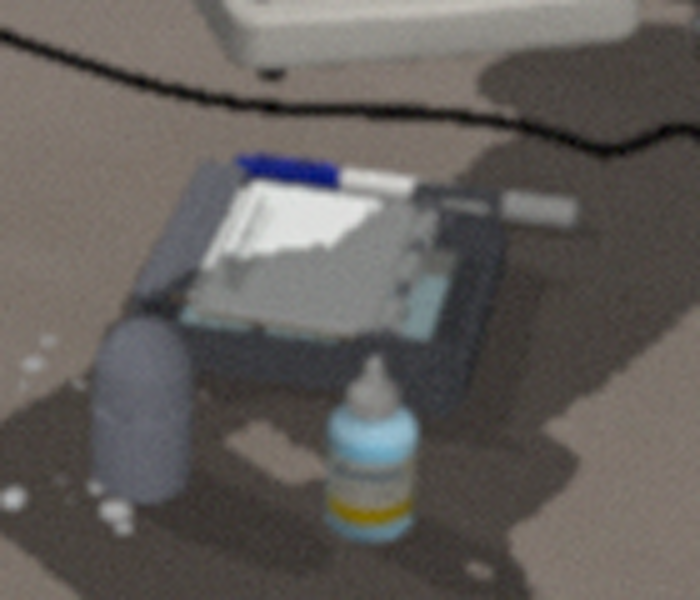

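View pics/top8c.png

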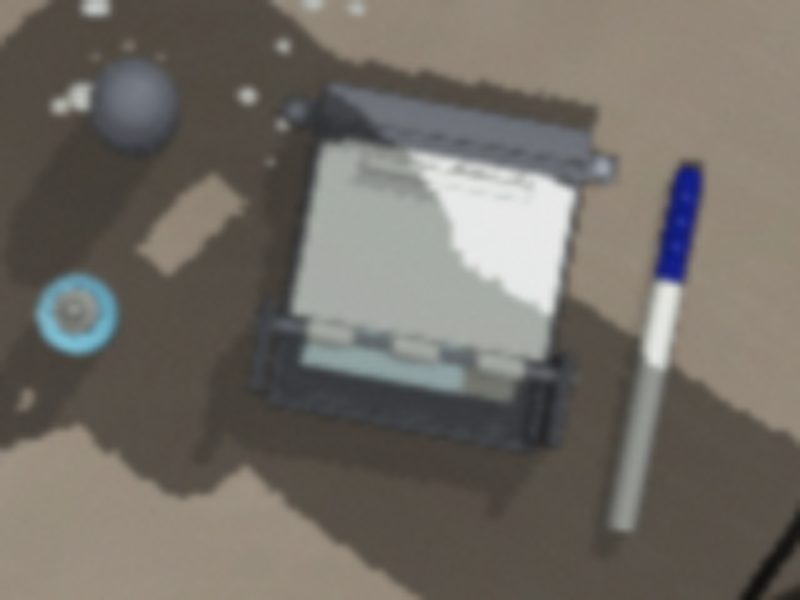

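Run:
```python
from h import *
np.set_printoptions(precision=4,suppress=True)
s=vision.snapshot('top')
d=np.array([.978,-.208]);C=np.array([.4805,.206])
r=regions_of('top','flap_outer')[0]; m=cv2.erode(r['pixels'].astype(np.uint8),np.ones((3,3)))
P=np.array([at(s,x) for x in np.argwhere(m)]); u=-(P[:,:2]-C)@d
print(r['score'],len(P),'holder x range',np.percentile(u,[1,99]))
for a in range(-40,40,8):
    q=P[(u>=a)&(u<a+8)]
    if len(q): print(a,len(q),np.median(q[:,2]))
k=(u>-22)&(u<18); f=np.polyfit(u[k],P[k,2],1); print('slope',f)
L=regions_of('top','lip_mid')[0]; Q=np.array([at(s,x) for x in np.argwhere(L['pixels'])]);v=-(Q[:,:2]-C)@d
print('lip x',np.percentile(v,[2,98]),np.median(Q[:,2]))
```

```text
0.62 1657 holder x range [-0.037   0.0208]
-8 1049 0.024922879350608662
0 608 0.023589603169960227
slope [0.3519 0.029 ]
lip x [-0.0633 -0.0397] 0.02986255143038219
```

Run:
```python
from h import *
np.set_printoptions(precision=4,suppress=True)
s=vision.snapshot('top')
d=np.array([.978,-.208]);C=np.array([.4805,.206])
r=regions_of('top','flap_outer')[0]; m=r['pixels'].astype(np.uint8)
P=np.array([at(s,x) for x in np.argwhere(m)]); u=-(P[:,:2]-C)@d*1000
for a in range(-44,48,6):
    q=P[(u>=a)&(u<a+6)]
    if len(q): print(a,len(q),np.median(q[:,2]))
k=(u>-22)&(u<18)&(abs(P[:,2]-.024)<.006); print('slope',np.polyfit(u[k]/1000,P[k,2],1))
print(telemetry.get_obs()['clock'])
```

```text
-44 56 0.026580231872166016
-38 162 0.026291027873149908
-32 189 0.025450601036762333
-26 179 0.024806040218628644
-20 180 0.024826372637401395
-14 182 0.024536307006655766
-8 183 0.024224462874381736
-2 181 0.02422595114087478
4 186 0.02374857114531126
10 183 0.023588586809066614
16 179 0.023599209957637535
22 61 0.023117618298661102
slope [-0.0356  0.024 ]
9.4
```

```bash
python3 -c "
from h import *
print(sign_off())"
```

```text
the job is handed in; nothing more can be done
None
```

The tray is closed and the job is handed in. No verdict is reported, so this rests on my own checks. With the fingers shut, I pushed the standing flap over along an arc and pressed it flat. I then slid it against its rib until it stopped moving, lifted straight off and moved clear.

**Forces and time:** forces I read stayed under about 15 N, and the whole job took about 9.5 s.

**Flap after release:**
- The flap stayed down with the arm well clear.
- A plane fitted to its outer face slopes by about 0.036 rad, against a limit of 0.06. That matches the play under the lip, so the edge appears to be resting against the lip's underside.

**Rod slide:** the estimates disagreed.
- The finger position and the rod's place in the ears in the picture both suggest it is at or near the 16 mm slot end.
- The networks' points gave about 14 mm from the rod.
- They gave only about 9 mm from the rib, which would be short of the 11 mm needed. I set that one aside because the networks' lip point was about 6 mm from where the tray geometry puts it.

**Bystanders:** the pen, dropper bottle and domed stick were each found within about 6 mm of their starting places. That is within the networks' error, and the arm never touched them as far as I could see.

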